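# Make up a test kit and a wash kit

## Task

Make up two kits from the stock standing on the bench. The long tray gets the test kit: the orange-and-white carton in the wide compartment, a white bottle in the middle compartment next to it and a brown jar in the end compartment beyond that; the short tray gets the wash kit: the other white bottle and the other brown jar, one in each compartment, either way round. Everything must stand upright on the tray floors, and the yellow-lidded freezer box and the white carton beside the work must be left where they are.

Things in the scene. Friction and masses are not known exactly. Their poses are not given: they have to be found in the camera images.
- long_tray: long grey plastic kit tray, 82 x 249 mm outside, three compartments in a row along y: end (centre y = -88.5 mm, 66 mm long), middle (centre y = -19.5 mm, 66 mm long), wide (centre y = +69 mm, 105 mm long), all 76 mm wide inside. Walls and dividers 3 mm thick, 20 mm high; floor 3 mm thick. Fixed to the bench, empty at first. Origin: centre of the underside; y along the length, x across.
- short_tray: short grey plastic kit tray, 82 x 141 mm outside, two equal compartments in a row along y (centres at y = -34.5 and +34.5 mm, each 66 mm long), 76 mm wide inside. Walls and dividers 3 mm thick, 20 mm high; floor 3 mm thick. Fixed to the bench, empty at first. Origin: centre of the underside; y along the length, x across.
- carton: an orange-and-white closed test carton, 85 (x) x 56 (y) x 62 (z) mm, about 130 g, standing on the bench; in the wide compartment it lies with its 85 mm side along the tray's length. Origin: centre of the underside.
- bottle_a: a small white round reagent bottle with a narrower red screw cap, standing: body diameter 28 mm up to 58 mm height, cap diameter 15 mm, 70 mm tall over all, about 70 g; it is the same as the other bottle. Origin: centre of the underside; z up its axis.
- bottle_b: a small white round reagent bottle with a narrower red screw cap, standing: body diameter 28 mm up to 58 mm height, cap diameter 15 mm, 70 mm tall over all, about 70 g; it is the same as the other bottle. Origin: centre of the underside; z up its axis.
- jar_a: a brown round wash jar with a blue screw cap, standing: 47 mm across, 88 mm tall, cap included; about 90 g; it is the same as the other jar. Origin: centre of the underside; z up its axis.
- jar_b: a brown round wash jar with a blue screw cap, standing: 47 mm across, 88 mm tall, cap included; about 90 g; it is the same as the other jar. Origin: centre of the underside; z up its axis.
- freezer_box: bystander: a dark blue box with a yellow lid, 95 x 78 x 64 mm, loose, at the left of the stock; leave alone. Origin: centre of the underside.
- white_carton: bystander: a white carton with a yellow stripe, 100 x 122 x 60 mm, loose, at the right of the stock; leave alone. Origin: centre of the underside.
Things that resemble listed ones, but are neither listed nor needed, are in the scene too. There is more than one size of the carton; the one meant has the size given above.

How it is judged:
By the outcome, as a careful person would: the job done as asked, in the order asked, and still so for the second after the job is handed in, with the robot touching nothing.
It also fails if it takes over 128 s, if anything falls off the work surface, if the arm or the gripper's body presses on something with over 40 N, if the wrist force passes 120 N, or if a joint passes its speed limit or range.

## Robot

A 6-joint arm with a two-finger parallel gripper is mounted at the origin on the work surface; the furniture and walls round the work are solid. World frame = base frame: x ahead of the robot, y to its left, z up, the work surface at z = 0. Lengths are in m, angles in rad, forces in N, time in s.
With the tool pointing down it reaches from about 0.35 to 0.975 m from the base axis. Payload 4.9 kg.
Tool frame: the origin (TCP) lies at the very end of the fingers, on their centre line; the grasp point (between the pads) lies 19 mm behind it; z points along the fingers, y is the line along which they close (so a half turn about z gives the same grasp; the last joint's range is limited). The gripper opens to 85 mm and grips with 20 to 120 N. Pads are 22 mm wide; open, the fingers measure 114 mm over their backs; the gripper's body (76 mm by 85 mm) begins 54 mm behind the grasp point. The pads swing forward as they close: fully open they stand 13 mm farther back than shut.
Start: joints at [-0.119, 0.053, 1.613, -0, 1.476, -0.119], TCP at [0.625, 0, 0.231] pointing down, gripper open.
Joint ranges: [-3.01, 3.01], [-1.01, 2.22], [0.06, 2.58], [-1.02, 4.17], [0.09, 2.62], [-3.14, 3.14]. Speed limits (rad/s): [2.57, 2.57, 3.14, 3.14, 3.14, 3.14].

## Interface

Orientations are given as a rotation vector (axis times angle).
In Python, from station import ctrl gives the robot as it stands. The module is installed in compiled form; this text tells all that it offers.
- The arm moves only by the tool jog_arm, never from a script. Its argument "steps" is a list of rows, each an object with "delta_rot": the turn, a rotation vector about the tool's x, y, z in degrees, a list of three; "linear": the shift along the tool's x, y, z in m, a list of three; "grip": the finger opening in m, from 0 to 0.0854. In form: [{"delta_rot": [rx, ry, rz], "linear": [x, y, z], "grip": grip}, ...]. A call has 1 to 10 rows; each row shifts and turns the commanded pose from where the row before left it, along the tool's axes as they then stand; what a row does not reach is not made up. A row lasts 1/10 s, in which the tool goes at most 50 mm and 8.59 degrees, less where a joint would pass 70% of its speed; a pose out of reach is approached as far as the arm can. A call with a gripper value outside its range is refused whole. The fingers move at their own pace and stop on an object; "newtons" is the grip in N (left out, the last holds). Time passes only in rows, so rows that do not move let the fingers close. It gives the time, the measured TCP pose, the force, the opening and the grip force at its end, in the units of the state.
- ctrl.get_obs(): the state, without advancing time (a new reading comes with each control period).
- ctrl.get_image(name): name is "scene" or "side" or "wrist"; returns (picture, depth): 480x640x3 uint8, red, green, blue; 480x640 float32, m along the optical axis (not along the pixel's ray), 0 where there is no reading.
- ctrl.camera_info(name): a dict with "camera_matrix" (3x3 intrinsics, pixels), "distortion" ([k1, k2, p1, p2, k3] as OpenCV has them; the pictures are not rectified), "R" (3x3) and "t" (3): a world point X has camera coordinates R X + t; the wrist camera has in their place "T_tool_cam" (4x4, takes a point from camera to tool coordinates, whose origin is the TCP and whose axes are the flange's). Camera axes: x right, y down, z forward; pixel columns grow to the right and rows downward; lengths in m; the calibration is good to about 2 mm. A picture is of the moment at which its call begins: read the wrist's pose just before it. camera_info takes no time and is no camera call.
- ctrl.finish_job(): hands the job in; it is judged then, once.
The state is a dict: "t": time; "q": joint angles; "dq": joint speeds; "effort": joint torques, N m; "tool_pos": TCP position; "tool_rot": TCP orientation; "contact_force": force on the tool from outside, world axes, zero at the start; "wrist_torque": the same for the moment, N m; "opening": finger opening in m; "grip_force": force on a finger pad.
Only numpy, scipy, OpenCV 4.12 (cv2) and the standard library are available. Lean on these libraries where they do the work, as an engineer would, in place of code of your own. Each camera call takes 0.05 s, during which the arm holds its last target. There are 200 camera calls.

## Working session

There is one attempt and no reset: what is moved stays moved. The work goes in short steps, Python scripts to look and compute and a tool call to move; the robot and the scene stay as the last step left them, time stands still between calls to the robot, and variables do not carry over. Pictures are saved under pics/ and viewed, at most 14 in all, crops included, and the job is handed in when it is done.

Besides the shell and the picture viewer there is one more tool, called after "Emit:" in YAML: its name, and indented under it one key for each argument. jog_arm: Moves the arm, as the interface text tells. Its arguments: {"type":"object","properties":{"steps":{"type":"array"},"newtons":{"type":"number"}},"required":["steps"]}

```bash
mkdir -p pics
cat > h.py <<'E'
import numpy as np,cv2
from station import ctrl
from scipy.spatial.transform import Rotation as Rn
def snap(name,fn=None):
    o=ctrl.get_obs(); im,d=ctrl.get_image(name)
    if fn: cv2.imwrite('pics/'+fn,cv2.cvtColor(im,cv2.COLOR_RGB2BGR))
    c=ctrl.camera_info(name); K=np.array(c['camera_matrix']);D=np.array(c['distortion'])
    if 'R' in c:
        R=np.array(c['R']).T; p=-R@np.array(c['t'])
    else:
        T=np.array(c['T_tool_cam']); Rt=Rn.from_rotvec(o['tool_rot']).as_matrix()
        R=Rt@T[:3,:3]; p=Rt@T[:3,3]+np.array(o['tool_pos'])
    return im,d,(K,D,R,p)
def rays(cam,px):
    K,D,R,p=cam
    u=cv2.undistortPoints(np.array(px,float).reshape(-1,1,2),K,D).reshape(-1,2)
    return np.c_[u,np.ones(len(u))]@R.T,p
def onplane(cam,px,z):
    r,p=rays(cam,px); return p+r*((z-p[2])/r[:,2])[:,None]
def cloud(cam,d):
    v,u=np.mgrid[0:480,0:640]; r,p=rays(cam,np.c_[u.ravel(),v.ravel()])
    P=(p+r*d.ravel()[:,None]).reshape(480,640,3); P[d==0]=np.nan; return P
E
python3 - <<'E'
from h import *
for n in ['scene','side','wrist']:
    im,d,c=snap(n,n+'0.png'); np.savez(n+'0.npz',im=im,d=d,K=c[0],D=c[1],R=c[2],p=c[3]); print(n,c[3],c[2][:,2])
print(ctrl.get_obs())
E
```

```text
scene [ 0.07904664 -0.84040503  1.00042183] [ 0.30335802  0.62129079 -0.72247607]
side [0.14956457 1.14311104 1.12197928] [ 0.19559597 -0.71243266 -0.6739302 ]
wrist [0.62488605 0.06630465 0.37197059] [-0.00182376 -0.26312942 -0.96475882]
{'t': 0.15, 'q': array([-1.18980705e-01,  5.32484362e-02,  1.61394400e+00,  4.45189008e-05,
        1.47597033e+00, -1.19023343e-01]), 'dq': array([-0.00079362, -0.00141387, -0.00265547,  0.00028138, -0.00078247,
       -0.00212976]), 'effort': array([ 5.10442842e-04, -3.94241810e+01, -3.70721948e+01, -1.15854355e-04,
        4.61802789e-03,  5.00508997e-05]), 'tool_pos': array([6.24538179e-01, 8.01593244e-05, 2.30339294e-01]), 'tool_rot': array([-2.22050653e+00, -2.22059177e+00,  1.46926277e-03]), 'contact_force': array([-0.47196384,  0.40609826,  0.45701185]), 'wrist_torque': array([0.02621589, 0.02016924, 0.0092207 ]), 'grip_force': 0.0, 'opening': 0.08578059733170029}
```

View pics/scene0.png

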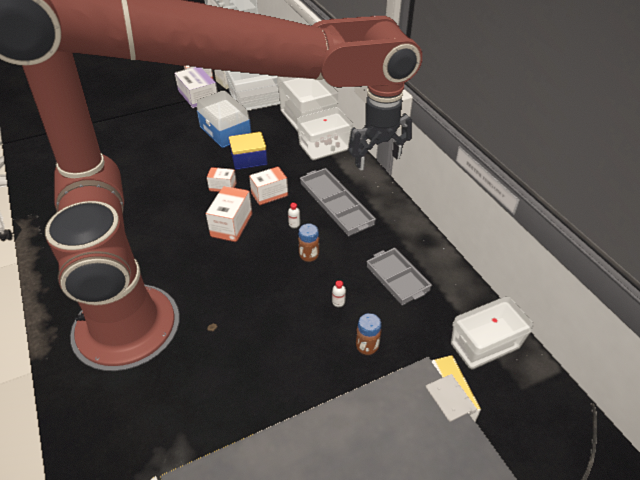

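View pics/side0.png

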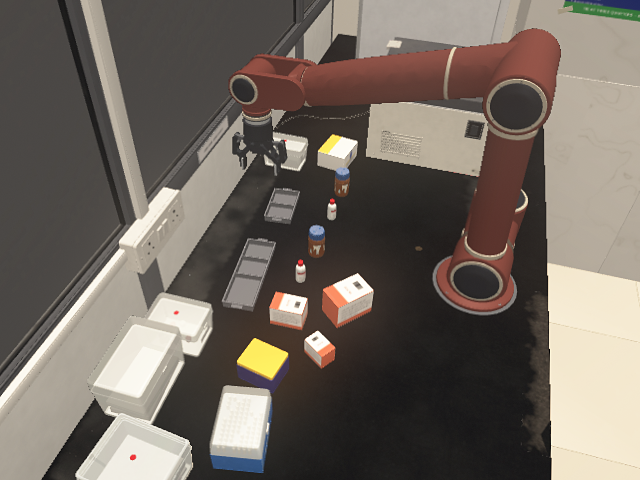

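Scene view: bottles at (294,217) and (339,295), jars at (308,243) and (369,334), long tray around (338,200), short tray around (398,275), and three orange/white cartons at (222,179), (268,186) and (229,214). The yellow-lidded box is at (248,148). The white carton is at (455,385), partly behind the instrument. Next I'll measure all of them.

```bash
cat > m.py <<'E'
from h import *
def load(n):
    z=np.load(n+'0.npz'); return z['im'],z['d'],(z['K'],z['D'],z['R'],z['p'])
G=2000
for n in ['scene','side']:
    im,d,c=load(n); P=cloud(c,d); 
    hsv=cv2.cvtColor(im,cv2.COLOR_RGB2HSV); h,s,v=cv2.split(hsv)
    ok=(P[...,0]>.2)&(P[...,0]<1)&(abs(P[...,1])<.55)&(P[...,2]>.01)&(P[...,2]<.13)
    masks={'blue':ok&(h>100)&(h<118)&(s>90)&(v>60)&(P[...,2]>.07),'red':ok&((h<6)|(h>174))&(s>150)&(P[...,2]>.055)&(P[...,2]<.08),
      'tray':(P[...,2]>.012)&(P[...,2]<.024)&ok&(s<50)&(v>70),
      'tops':ok&(P[...,2]>.035)&(s<60)&(v>130)}
    print('==',n)
    for k,m in masks.items():
        nn,l,st,ce=cv2.connectedComponentsWithStats(m.astype(np.uint8))
        for i in range(1,nn):
            if st[i,4]<(12 if k=='red' else 60): continue
            Q=P[l==i]; zt=np.percentile(Q[:,2],95)
            q=Q[abs(Q[:,2]-zt)<.006] if k!='tray' else Q
            (x,y),(w,hh),a=cv2.minAreaRect((q[:,:2]*1000).astype(np.float32))
            print(k,ce[i].astype(int),st[i,4],'ztop %.0f c %.0f %.0f size %.0f %.0f ang %.0f'%(zt*1000,x,y,w,hh,a))
E
python3 m.py
```

```text
== scene
blue [307 237] 109 ztop 87 c 449 4 size 22 43 ang 64
blue [368 330] 131 ztop 88 c 450 -292 size 22 45 ang 58
red [292 205] 28 ztop 73 c 465 134 size 12 11 ang 12
red [338 283] 37 ztop 72 c 453 -149 size 15 11 ang 63
tray [328 150] 116 ztop 23 c 683 363 size 21 122 ang 86
tray [495 265] 975 ztop 23 c 840 -114 size 22 872 ang 1
tray [338 199] 686 ztop 23 c 604 162 size 90 275 ang 6
tray [273 194] 81 ztop 23 c 453 247 size 83 13 ang 4
tray [398 273] 623 ztop 23 c 615 -144 size 89 167 ang 7
tray [480 353] 191 ztop 23 c 668 -418 size 63 145 ang 59
tops [356 102] 316 ztop 99 c 839 490 size 7 106 ang 0
tops [320 121] 2425 ztop 122 c 688 485 size 71 140 ang 62
tops [224 122] 176 ztop 99 c 424 545 size 40 11 ang 13
tops [512 256] 7868 ztop 125 c 841 -184 size 9 731 ang 0
tops [221 175] 245 ztop 51 c 345 361 size 48 63 ang 52
tops [265 181] 526 ztop 66 c 451 273 size 81 60 ang 2
tops [229 207] 807 ztop 84 c 308 193 size 80 74 ang 48
tops [293 212] 79 ztop 57 c 465 128 size 20 23 ang 68
tops [219 222] 314 ztop 76 c 279 164 size 10 68 ang 49
tops [308 229] 145 ztop 92 c 455 18 size 37 3
[... 537 characters left out ...]
 c 616 -140 size 87 171 ang 7
tray [247 273] 588 ztop 22 c 605 163 size 88 275 ang 6
tray [128 317] 259 ztop 23 c 840 406 size 285 25 ang 85
tops [399 144] 1539 ztop 126 c 313 -493 size 27 224 ang 88
tops [293 146] 607 ztop 92 c 682 -385 size 90 132 ang 87
tops [340 150] 552 ztop 62 c 506 -454 size 132 81 ang 80
tops [200 194] 1774 ztop 125 c 842 -112 size 9 361 ang 0
tops [300 268] 62 ztop 56 c 466 142 size 22 14 ang 13
tops [113 311] 1797 ztop 125 c 842 447 size 7 202 ang 0
tops [353 294] 951 ztop 82 c 315 205 size 103 77 ang 48
tops [181 322] 2621 ztop 110 c 642 515 size 5 70 ang 1
tops [289 307] 576 ztop 64 c 449 280 size 72 59 ang 0
tops [317 340] 270 ztop 51 c 353 359 size 43 49 ang 54
```

```bash
python3 -c "
import cv2
a=cv2.imread('pics/scene0.png')[150:250,170:300];b=cv2.imread('pics/side0.png')[260:380,260:390]
a=cv2.resize(a,(400,308));b=cv2.resize(b,(400,369));a=cv2.copyMakeBorder(a,0,61,0,0,0)
cv2.imwrite('pics/c1.png',cv2.hconcat([a,b]))"
```

```text
(no output)
```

View pics/c1.png

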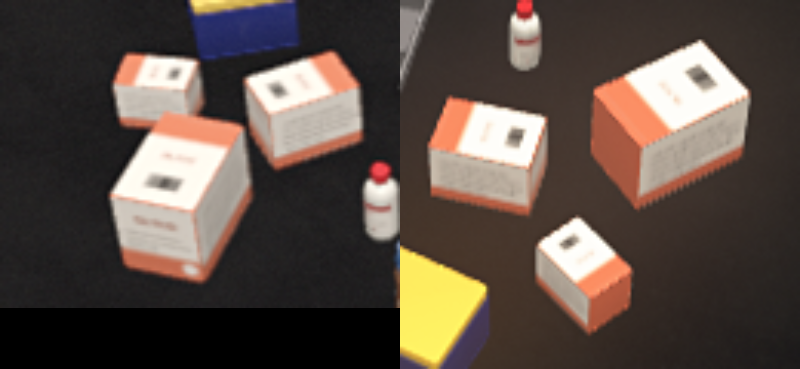

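The candidates are all orange/white cartons. Scene (222,179) is about 51 mm high, so too small. Scene (229,214) is about 84 mm high, so too big. Scene (268,186), which is (289,307) in the side view, has a top at about 63 mm and is about 58 mm wide, matching 85x56x62, so it's the one meant. Next I'll look down at it from close by.

Emit:
jog_arm:
  steps:
    - {"delta_rot": [0, 0, 0], "linear": [0.02, -0.015, -0.025], "grip": 0.085}
    - {"delta_rot": [0, 0, 0], "linear": [0.02, -0.015, -0.025], "grip": 0.085}
    - {"delta_rot": [0, 0, 0], "linear": [0.02, -0.015, -0.025], "grip": 0.085}
    - {"delta_rot": [0, 0, 0], "linear": [0.02, -0.015, -0.025], "grip": 0.085}
    - {"delta_rot": [0, 0, 0], "linear": [0.02, -0.015, -0.025], "grip": 0.085}
    - {"delta_rot": [0, 0, 0], "linear": [0.02, -0.015, -0.025], "grip": 0.085}
    - {"delta_rot": [0, 0, 0], "linear": [0, 0, 0], "grip": 0.085}
    - {"delta_rot": [0, 0, 0], "linear": [0, 0, 0], "grip": 0.085}

```text
t: 0.95
tool_pos: [0.535, 0.1202, 0.3815]
tool_rot: [2.22, 2.222, 0.001]
contact_force: [0.5, -0.4, -0.5]
opening: 0.085
grip_force: 0.0
```

Run:
```python
from h import *
im,d,c=snap('wrist','w1.png'); np.savez('wrist10.npz',im=im,d=d,K=c[0],D=c[1],R=c[2],p=c[3])
print(ctrl.get_obs()['tool_pos'],c[3])
```

```text
[0.53489982 0.11970482 0.38004858] [0.53498399 0.18647791 0.52328942]
```

View pics/w1.png

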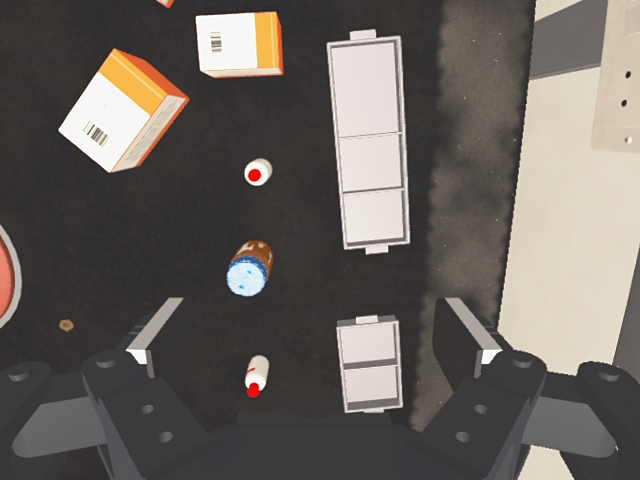

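The wrist view shows the carton at (240,45), the bottles with caps at (255,175) and (254,388), and a jar at (248,270). The long tray spans (327,37)–(409,249) with its wide compartment at the top (+y). The short tray spans (337,317)–(402,412).

```bash
cat > w.py <<'E'
from h import *
def meas(im,d,c):
    P=cloud(c,d); h,s,v=cv2.split(cv2.cvtColor(im,cv2.COLOR_RGB2HSV)); z=P[...,2]
    ok=(P[...,0]>.2)&(P[...,0]<.75)
    def comps(m,amin):
        n,l,st,ce=cv2.connectedComponentsWithStats(m.astype(np.uint8))
        return [(l==i,ce[i]) for i in range(1,n) if st[i,4]>amin]
    red=((h<5)|(h>175))&(s>190)&(z>.05)
    for m,ce in comps(red&ok,40): print('cap red',ce.astype(int),(onplane(c,[ce],.07)[0]*1000).round(1))
    for m,ce in comps((h>95)&(h<120)&(s>40)&(v>90)&ok&(z>.078)&(z<.1),150):
        (e,r)=cv2.minEnclosingCircle(np.argwhere(m)[:,::-1].astype(np.float32)); print('jar',ce.astype(int),r,(onplane(c,[ce,e],.088)*1000).round(1)[:,:2].tolist())
    k=np.ones((25,25),np.uint8)
    for m,ce in comps(cv2.morphologyEx(((v>90)&(s<60)&ok&(P[...,0]>.5)&(z<.035)).astype(np.uint8),cv2.MORPH_CLOSE,np.ones((7,7)))>0,3000):
        m=cv2.morphologyEx(m.astype(np.uint8),cv2.MORPH_OPEN,k)
        px=np.argwhere(m)[:,::-1]; q=onplane(c,px,.02)[:,:2]*1000
        (x,y),sz,a=cv2.minAreaRect(q.astype(np.float32)); print('tray',ce.astype(int),'c %.1f %.1f sz %.0f %.0f ang %.1f'%(x,y,*sz,a))
    for m,ce in comps(ok&(z>.05)&(z<.075)&(v>120),1500):
        if (s[m]>120).mean()>.9: continue
        px=np.argwhere(m&(z>.056))[:,::-1]; q=onplane(c,px,.062)[:,:2]*1000
        (x,y),sz,a=cv2.minAreaRect(q.astype(np.float32)); print('box',ce.astype(int),'c %.1f %.1f sz %.0f %.0f ang %.1f'%(x,y,*sz,a))
if __name__=='__main__':
    z=np.load('wrist10.npz'); meas(z['im'],z['d'],(z['K'],z['D'],z['R'],z['p']))
E
python3 w.py
```

```text
cap red [253 174] [468.9 134.3  70. ]
cap red [253 389] [ 456.6 -144.9   70. ]
jar [246 269] 19.779855728149414 [[458.7, 28.2], [457.6, 20.2]]
tray [467  70] c 714.3 267.9 sz 56 105 ang 1.7
tray [369 139] c 604.9 164.0 sz 87 265 ang 5.7
tray [369 363] c 616.2 -141.4 sz 88 159 ang 4.7
box [237  41] c 454.8 274.6 sz 86 57 ang 1.7
```

Emit:
jog_arm:
  steps:
    - {"delta_rot": [0, 0, 8.5], "linear": [0, 0, 0.015], "grip": 0.085}
    - {"delta_rot": [0, 0, 8.5], "linear": [0, 0, 0.015], "grip": 0.085}
    - {"delta_rot": [0, 0, 8.5], "linear": [0, 0, 0.015], "grip": 0.085}
    - {"delta_rot": [0, 0, 8.5], "linear": [0, 0, 0.015], "grip": 0.085}
    - {"delta_rot": [0, 0, 8.5], "linear": [0, 0, 0.015], "grip": 0.085}
    - {"delta_rot": [0, 0, 8.5], "linear": [0, 0, 0.015], "grip": 0.085}
    - {"delta_rot": [0, 0, 8.5], "linear": [0, 0, 0.015], "grip": 0.085}
    - {"delta_rot": [0, 0, 8.5], "linear": [0, 0, 0.015], "grip": 0.085}
    - {"delta_rot": [0, 0, 8.5], "linear": [0, 0, 0.015], "grip": 0.085}
    - {"delta_rot": [0, 0, 8.5], "linear": [0, 0, 0.015], "grip": 0.085}

```text
t: 2.0
tool_pos: [0.5343, 0.1189, 0.228]
tool_rot: [3.139, 0.125, -0.007]
contact_force: [-0.1, -0.2, -0.9]
opening: 0.0854
grip_force: 0.0
```

Emit:
jog_arm:
  steps:
    - {"delta_rot": [0, 0, 3.3], "linear": [0, 0, 0], "grip": 0.085}
    - {"delta_rot": [0, 0, 0], "linear": [-0.015, -0.0315, 0], "grip": 0.085}
    - {"delta_rot": [0, 0, 0], "linear": [-0.015, -0.0315, 0], "grip": 0.085}
    - {"delta_rot": [0, 0, 0], "linear": [-0.015, -0.0315, 0], "grip": 0.085}
    - {"delta_rot": [0, 0, 0], "linear": [-0.015, -0.0315, 0], "grip": 0.085}
    - {"delta_rot": [0, 0, 0], "linear": [-0.015, -0.0315, 0], "grip": 0.085}
    - {"delta_rot": [0, 0, 0], "linear": [0, 0, 0], "grip": 0.085}
    - {"delta_rot": [0, 0, 0], "linear": [0, 0, 0], "grip": 0.085}

```text
t: 2.8
tool_pos: [0.4549, 0.2745, 0.2292]
tool_rot: [3.139, 0.047, -0.004]
contact_force: [-0.4, 0.0, -0.1]
opening: 0.0851
grip_force: 0.0
```

Run:
```python
from h import *
import w
im,d,c=snap('wrist','w2.png'); o=ctrl.get_obs()
R=Rn.from_rotvec(o['tool_rot']).as_matrix(); print(o['tool_pos'],R[:,0],R[:,1]); w.meas(im,d,c)
P=cloud(c,d)
h,s,v=cv2.split(cv2.cvtColor(im,cv2.COLOR_RGB2HSV)); m=(h>22)&(h<32)&(s>150)&(P[...,2]>.05)
print('yellow',m.sum(),np.nanmin(P[m],0),np.nanmax(P[m],0))
```

```text
[0.45532499 0.27415473 0.22964353] [ 0.99957905  0.02892928 -0.00219635] [ 0.02893276 -0.99958013  0.00157016]
cap red [494 204] [469.  136.3  70. ]
jar [631 231] 25.519699096679688 [[455.2, 32.8], [456.2, 27.6]]
tray [441  40] c 591.5 171.9 sz 69 247 ang 3.4
box [311 210] c 454.9 275.5 sz 85 55 ang 1.9
yellow 10954 [0.4064927  0.40350728 0.05334214] [0.51137003 0.49596452 0.06552202]
```

View pics/w2.png

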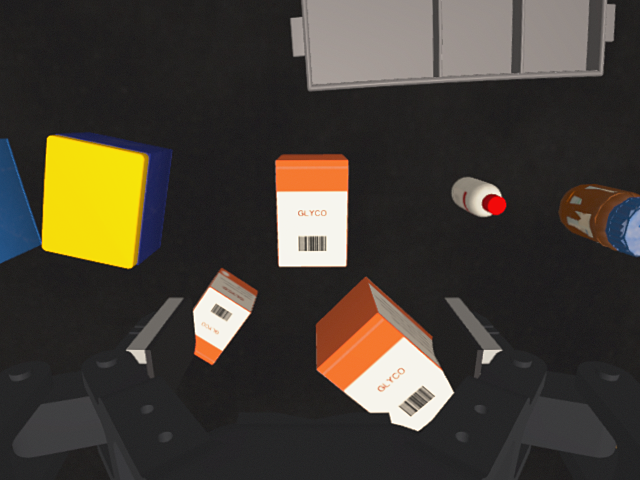

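The view confirms the carton at (311,210), size 85x55 and height 62. The small one at (225,315) and the large one at (385,355) are clear of the fingers. I'll descend and grip.

Emit:
jog_arm:
  steps:
    - {"delta_rot": [0, 0, 0], "linear": [0, -0.001, 0.025], "grip": 0.085}
    - {"delta_rot": [0, 0, 0], "linear": [0, 0, 0.025], "grip": 0.085}
    - {"delta_rot": [0, 0, 0], "linear": [0, 0, 0.025], "grip": 0.085}
    - {"delta_rot": [0, 0, 0], "linear": [0, 0, 0.025], "grip": 0.085}
    - {"delta_rot": [0, 0, 0], "linear": [0, 0, 0.025], "grip": 0.085}
    - {"delta_rot": [0, 0, 0], "linear": [0, 0, 0.025], "grip": 0.085}
    - {"delta_rot": [0, 0, 0], "linear": [0, 0, 0.025], "grip": 0.085}
    - {"delta_rot": [0, 0, 0], "linear": [0, 0, 0.015], "grip": 0.085}
    - {"delta_rot": [0, 0, 0], "linear": [0, 0, 0.01], "grip": 0.085}
    - {"delta_rot": [0, 0, 0], "linear": [0, 0, 0], "grip": 0.085}

```text
t: 3.85
tool_pos: [0.4548, 0.2752, 0.0299]
tool_rot: [3.14, 0.045, -0.004]
contact_force: [-0.3, -0.2, -0.7]
opening: 0.085
grip_force: 0.0
```

Emit:
jog_arm:
  newtons: 30
  steps:
    - {"delta_rot": [0, 0, 0], "linear": [0, 0, 0], "grip": 0.05}
    - {"delta_rot": [0, 0, 0], "linear": [0, 0, 0], "grip": 0.05}
    - {"delta_rot": [0, 0, 0], "linear": [0, 0, 0], "grip": 0.05}
    - {"delta_rot": [0, 0, 0], "linear": [0, 0, 0], "grip": 0.05}
    - {"delta_rot": [0, 0, 0], "linear": [0, 0, 0], "grip": 0.05}

```text
t: 4.35
tool_pos: [0.4566, 0.2768, 0.0329]
tool_rot: [-3.14, -0.047, -0.004]
contact_force: [0.6, -1.1, 6.1]
opening: 0.0547
grip_force: 34.3
```

Emit:
jog_arm:
  steps:
    - {"delta_rot": [0, 0, 0], "linear": [0, 0, -0.01], "grip": 0.05}
    - {"delta_rot": [0, 0, 0], "linear": [0, 0, -0.025], "grip": 0.05}
    - {"delta_rot": [0, 0, 0], "linear": [0, 0, -0.035], "grip": 0.05}
    - {"delta_rot": [0, 0, 0], "linear": [0, 0, -0.035], "grip": 0.05}
    - {"delta_rot": [0, 0, -7], "linear": [0, 0, -0.025], "grip": 0.05}
    - {"delta_rot": [0, 0, -8], "linear": [0, 0, -0.02], "grip": 0.05}
    - {"delta_rot": [0, 0, -8], "linear": [0, 0, 0], "grip": 0.05}
    - {"delta_rot": [0, 0, -8], "linear": [0, 0, 0], "grip": 0.05}
    - {"delta_rot": [0, 0, -8], "linear": [0, 0, 0], "grip": 0.05}
    - {"delta_rot": [0, 0, -8], "linear": [0, 0, 0], "grip": 0.05}

```text
t: 5.35
tool_pos: [0.4546, 0.276, 0.181]
tool_rot: [-2.858, -1.304, 0.002]
contact_force: [-0.2, -0.3, -0.8]
opening: 0.0543
grip_force: 33.5
```

Emit:
jog_arm:
  steps:
    - {"delta_rot": [0, 0, -8], "linear": [0, 0, 0], "grip": 0.05}
    - {"delta_rot": [0, 0, -8], "linear": [0, 0, 0], "grip": 0.05}
    - {"delta_rot": [0, 0, -8], "linear": [0, 0, 0], "grip": 0.05}
    - {"delta_rot": [0, 0, -8], "linear": [0, 0, 0], "grip": 0.05}
    - {"delta_rot": [0, 0, -8], "linear": [0, 0, 0], "grip": 0.05}
    - {"delta_rot": [0, 0, -7], "linear": [0, 0, 0], "grip": 0.05}
    - {"delta_rot": [0, 0, 0], "linear": [0, 0, 0], "grip": 0.05}
    - {"delta_rot": [0, 0, 0], "linear": [0, 0, 0], "grip": 0.05}

```text
t: 6.15
tool_pos: [0.4549, 0.2761, 0.1811]
tool_rot: [-2.111, -2.326, 0.001]
contact_force: [-0.4, 0.2, -1.3]
opening: 0.0546
grip_force: 33.5
```

Run:
```python
from h import *
im,d,c=snap('wrist','w3.png'); o=ctrl.get_obs()
np.savez('w30.npz',im=im,d=d,K=c[0],D=c[1],R=c[2],p=c[3])
R=Rn.from_rotvec(o['tool_rot']).as_matrix(); print(o['tool_pos'],R[:,0],R[:,1],o['opening'])
```

```text
[0.45499413 0.27612702 0.18111859] [-9.72528270e-02  9.95259699e-01 -1.34921228e-04] [ 9.95259563e-01  9.72527386e-02 -5.53823702e-04] 0.054682973550517676
```

View pics/w3.png

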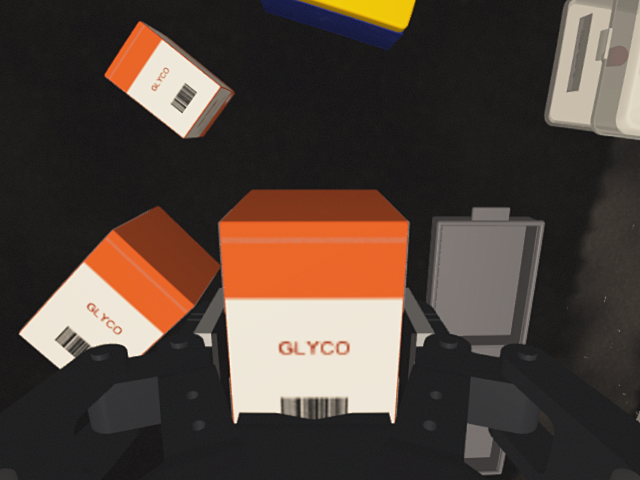

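Run:
```python
from h import *
def L(n):
    z=np.load(n); return z['im'],z['d'],(z['K'],z['D'],z['R'],z['p'])
im,d,c=L('w30.npz'); print((onplane(c,[(433,219),(544,221)],.02)*1000).round(1))
im,d,c=L('wrist10.npz'); P=cloud(c,d)
q=onplane(c,[(327,42),(400,37),(409,243),(344,249),(337,320),(398,317),(402,410),(345,412)],.02)*1000;print(q.round(1)[:,:2]); print(q[:4].mean(0),q[4:].mean(0))
q=onplane(c,[(337,138),(402,133),(344,192),(403,188)],.02)*1000;print('div',q.round(1)[:,:2])
print('rim z',P[140,331],P[100,365])
h,s,v=cv2.split(cv2.cvtColor(im,cv2.COLOR_RGB2HSV))
m0=((v>90)&(s<60)).astype(np.uint8)
n,l,st,ce=cv2.connectedComponentsWithStats(m0)
for i in range(1,n):
    if st[i,4]<3000 or abs(ce[i][0]-370)>10: continue
    m=cv2.morphologyEx((l==i).astype(np.uint8),cv2.MORPH_CLOSE,np.ones((9,9)))
    m=cv2.morphologyEx(m,cv2.MORPH_OPEN,np.ones((41,41)))
    q=onplane(c,np.argwhere(m)[:,::-1],.02)[:,:2]*1000
    print(ce[i],cv2.minAreaRect(q.astype(np.float32)))
# fixed cams: long edges
for n in ['scene','side']:
    im,d,c=L(n+'0.npz'); P=cloud(c,d); h,s,v=cv2.split(cv2.cvtColor(im,cv2.COLOR_RGB2HSV))
    m=(s<50)&(v>60)&(P[...,0]>.5)&(P[...,0]<.7)&(P[...,1]>-.25)&(P[...,1]<.32)&(P[...,2]<.03)
    n,l,st,ce=cv2.connectedComponentsWithStats(m.astype(np.uint8))
    for i in range(1,n):
        if st[i,4]<400: continue
        q=onplane(c,np.argwhere(l==i)[:,::-1],.02)[:,:2]*1000
        print(ce[i],st[i,4],cv2.minAreaRect(q.astype(np.float32)))
```

```text
[[546.7 282.7  20. ]
 [635.2 290.   20. ]]
[[ 551.   282.1]
 [ 635.4  288.3]
 [ 659.6   40.5]
 [ 575.2   32.4]
 [ 567.8  -69.3]
 [ 651.4  -65.1]
 [ 667.2 -218. ]
 [ 582.4 -220.7]]
[605.26723624 160.83505479  20.        ] [ 617.21552678 -143.27310193   20.        ]
div [[563.9 173. ]
 [642.8 179.4]
 [573.7 107. ]
 [647.6 112.2]]
rim z [ 5.57546429e-01  1.69975860e-01 -2.47982721e-05] [0.59872056 0.21851883 0.00313287]
[369.89378391 139.83129616] ((605.2577514648438, 160.7960968017578), (87.16101837158203, 258.2419738769531), 5.630777359008789)
[369.84044207 363.30823692] ((615.52783203125, -141.1398162841797), (86.92845916748047, 152.39059448242188), 3.8323311805725098)
[337.33903253 201.04879066] 2398 ((600.5782470703125, 158.21218872070312), (99.20211791992188, 276.1175537109375), 5.825784206390381)
[398.25668449 275.3315508 ] 2057 ((612.415771484375, -146.74417114257812), (98.72074890136719, 165.45713806152344), 6.315934181213379)
[281.47291667 205.37604167] 960 ((614.656494140625, -136.55520629882812), (89.96517944335938, 174.19451904296875), 6.015307903289795)
[248.77032258 274.34795699] 2325 ((603.0514526367188, 166.31483459472656), (90.66224670410156, 277.3487854003906), 5.612459182739258)
```

Emit:
jog_arm:
  steps:
    - {"delta_rot": [0, 0, 0], "linear": [-0.012, 0.0276, 0], "grip": 0.05}
    - {"delta_rot": [0, 0, 0], "linear": [-0.012, 0.0276, 0], "grip": 0.05}
    - {"delta_rot": [0, 0, 0], "linear": [-0.012, 0.0276, 0], "grip": 0.05}
    - {"delta_rot": [0, 0, 0], "linear": [-0.012, 0.0276, 0], "grip": 0.05}
    - {"delta_rot": [0, 0, 0], "linear": [-0.012, 0.0276, 0], "grip": 0.05}
    - {"delta_rot": [0, 0, 0], "linear": [0, 0, 0.025], "grip": 0.05}
    - {"delta_rot": [0, 0, 0], "linear": [0, 0, 0.03], "grip": 0.05}
    - {"delta_rot": [0, 0, 0], "linear": [0, 0, 0.03], "grip": 0.05}
    - {"delta_rot": [0, 0, 0], "linear": [0, 0, 0.02], "grip": 0.05}
    - {"delta_rot": [0, 0, 0], "linear": [0, 0, 0], "grip": 0.05}

```text
t: 7.2
tool_pos: [0.5955, 0.2294, 0.0717]
tool_rot: [-2.107, -2.324, 0.011]
contact_force: [-0.9, 0.6, -1.2]
opening: 0.0545
grip_force: 33.4
```

Run:
```python
from h import *
im,d,c=snap('wrist','w4.png');im2,d,c=snap('side')
im2=cv2.resize(cv2.cvtColor(im2[200:360,180:350],cv2.COLOR_RGB2BGR),(400,376))
im=cv2.resize(cv2.cvtColor(im,cv2.COLOR_RGB2BGR),(400,300)); im=cv2.copyMakeBorder(im,0,76,0,0,0)
cv2.imwrite('pics/c4.png',cv2.hconcat([im,im2]))
print(ctrl.get_obs()['tool_pos'])
```

```text
[0.59854246 0.23022771 0.07639876]
```

View pics/c4.png

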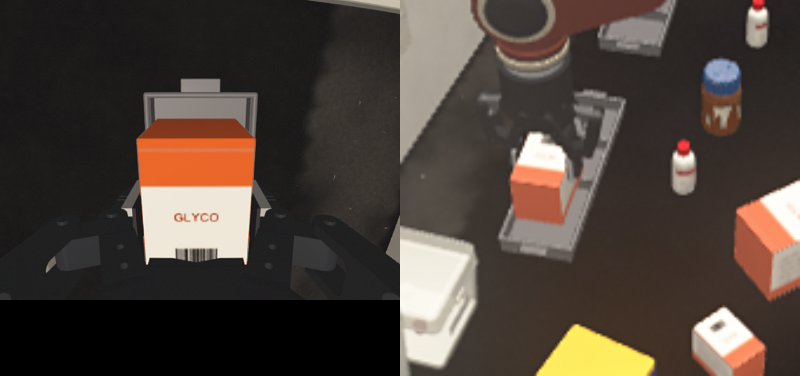

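The carton sits centred over the wide compartment and lines up with the tray walls. I'll lower it gently.

Emit:
jog_arm:
  steps:
    - {"delta_rot": [0, 0, 0], "linear": [0, 0, 0.015], "grip": 0.05}
    - {"delta_rot": [0, 0, 0], "linear": [0, 0, 0.012], "grip": 0.05}
    - {"delta_rot": [0, 0, 0], "linear": [0, 0, 0.008], "grip": 0.05}
    - {"delta_rot": [0, 0, 0], "linear": [0, 0, 0.004], "grip": 0.05}
    - {"delta_rot": [0, 0, 0], "linear": [0, 0, 0.001], "grip": 0.05}
    - {"delta_rot": [0, 0, 0], "linear": [0, 0, 0.001], "grip": 0.05}
    - {"delta_rot": [0, 0, 0], "linear": [0, 0, 0.001], "grip": 0.05}
    - {"delta_rot": [0, 0, 0], "linear": [0, 0, 0], "grip": 0.05}

```text
t: 8.1
tool_pos: [0.5989, 0.2302, 0.0359]
tool_rot: [2.108, 2.329, -0.0]
contact_force: [-3.6, -1.8, 6.9]
opening: 0.0542
grip_force: 34.4
```

Emit:
jog_arm:
  steps:
    - {"delta_rot": [0, 0, 0], "linear": [0, 0, 0], "grip": 0.085}
    - {"delta_rot": [0, 0, 0], "linear": [0, 0, 0], "grip": 0.085}
    - {"delta_rot": [0, 0, 0], "linear": [0, 0, 0], "grip": 0.085}
    - {"delta_rot": [0, 0, 0], "linear": [0, 0, 0], "grip": 0.085}
    - {"delta_rot": [0, 0, 0], "linear": [0, 0, -0.01], "grip": 0.085}
    - {"delta_rot": [0, 0, 0], "linear": [0, 0, -0.02], "grip": 0.085}
    - {"delta_rot": [0, 0, 0], "linear": [0, 0, -0.03], "grip": 0.085}
    - {"delta_rot": [0, 0, 0], "linear": [0, 0, -0.035], "grip": 0.085}
    - {"delta_rot": [0, 0, 0], "linear": [0, 0, -0.035], "grip": 0.085}
    - {"delta_rot": [0, 0, 0], "linear": [0, 0, -0.02], "grip": 0.085}

```text
t: 9.1
tool_pos: [0.6001, 0.2306, 0.1892]
tool_rot: [2.106, 2.327, 0.008]
contact_force: [0.4, 1.1, 0.4]
opening: 0.0848
grip_force: 0.0
```

Emit:
jog_arm:
  steps:
    - {"delta_rot": [0, 0, 0], "linear": [-0.0163, -0.0276, 0], "grip": 0.085}
    - {"delta_rot": [0, 0, 0], "linear": [-0.0163, -0.0276, 0], "grip": 0.085}
    - {"delta_rot": [0, 0, 0], "linear": [-0.0163, -0.0276, 0], "grip": 0.085}
    - {"delta_rot": [0, 0, 0], "linear": [-0.0163, -0.0276, 0], "grip": 0.085}
    - {"delta_rot": [0, 0, 0], "linear": [-0.0163, -0.0276, 0], "grip": 0.085}
    - {"delta_rot": [0, 0, 0], "linear": [0, 0, 0], "grip": 0.085}
    - {"delta_rot": [0, 0, 0], "linear": [0, 0, 0], "grip": 0.085}

```text
t: 9.8
tool_pos: [0.4695, 0.1353, 0.1852]
tool_rot: [2.108, 2.328, 0.003]
contact_force: [0.3, -0.1, 0.0]
opening: 0.0852
grip_force: 0.0
```

Run:
```python
from h import *
import w
im,d,c=snap('wrist','w5.png'); o=ctrl.get_obs()
R=Rn.from_rotvec(o['tool_rot']).as_matrix(); print(o['tool_pos'],R[:,0],R[:,1]); w.meas(im,d,c)
```

```text
[0.46998609 0.13556303 0.18525483] [-9.90911597e-02  9.95078322e-01  2.73103248e-04] [0.99507646 0.09909043 0.00198334]
cap red [310 231] [467.9 135.1  70. ]
jar [278 394] 31.599149703979492 [[456.7, 21.2], [456.8, 20.5]]
tray [477 194] c 596.5 173.2 sz 71 225 ang 5.8
box [136 108] c 346.1 195.9 sz 131 62 ang 79.0
box [525 104] c 598.4 227.4 sz 60 86 ang 5.8
```

View pics/w5.png

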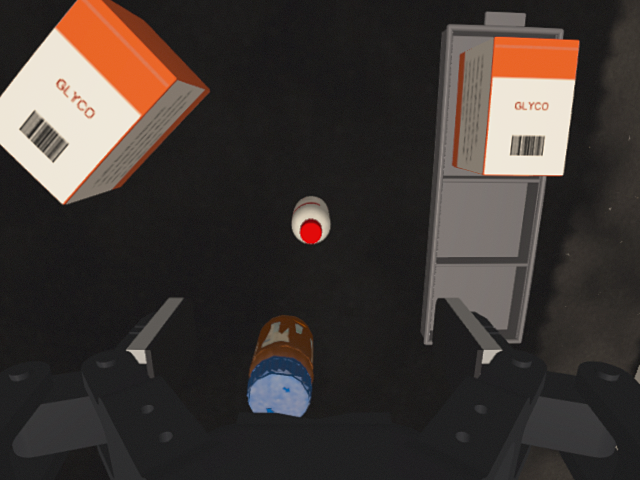

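The carton stands in the wide compartment at (525,104). Bottle a is at (310,231), close under the tool. I'll descend and grip it.

Emit:
jog_arm:
  steps:
    - {"delta_rot": [0, 0, 0], "linear": [0, -0.002, 0.02], "grip": 0.085}
    - {"delta_rot": [0, 0, 0], "linear": [0, 0, 0.025], "grip": 0.085}
    - {"delta_rot": [0, 0, 0], "linear": [0, 0, 0.025], "grip": 0.085}
    - {"delta_rot": [0, 0, 0], "linear": [0, 0, 0.025], "grip": 0.085}
    - {"delta_rot": [0, 0, 0], "linear": [0, 0, 0.025], "grip": 0.085}
    - {"delta_rot": [0, 0, 0], "linear": [0, 0, 0.02], "grip": 0.085}
    - {"delta_rot": [0, 0, 0], "linear": [0, 0, 0.012], "grip": 0.085}
    - {"delta_rot": [0, 0, 0], "linear": [0, 0, 0.006], "grip": 0.085}
    - {"delta_rot": [0, 0, 0], "linear": [0, 0, 0], "grip": 0.085}

```text
t: 10.75
tool_pos: [0.4675, 0.1354, 0.026]
tool_rot: [-2.107, -2.329, 0.001]
contact_force: [0.0, 0.4, 1.1]
opening: 0.0853
grip_force: 0.0
```

Emit:
jog_arm:
  newtons: 25
  steps:
    - {"delta_rot": [0, 0, 0], "linear": [0, 0, 0], "grip": 0.06}
    - {"delta_rot": [0, 0, 0], "linear": [0, 0, 0], "grip": 0.04}
    - {"delta_rot": [0, 0, 0], "linear": [0, 0, 0], "grip": 0.032}
    - {"delta_rot": [0, 0, 0], "linear": [0, 0, 0], "grip": 0.022}
    - {"delta_rot": [0, 0, 0], "linear": [0, 0, 0], "grip": 0.022}
    - {"delta_rot": [0, 0, 0], "linear": [0, 0, 0], "grip": 0.022}
    - {"delta_rot": [0, 0, 0], "linear": [0, 0, 0], "grip": 0.022}
    - {"delta_rot": [0, 0, 0], "linear": [0, 0, 0], "grip": 0.022}
    - {"delta_rot": [0, 0, 0], "linear": [0, 0, 0], "grip": 0.022}

```text
t: 11.65
tool_pos: [0.4678, 0.1353, 0.027]
tool_rot: [2.108, 2.329, 0.001]
contact_force: [-1.6, 1.1, 6.0]
opening: 0.027
grip_force: 24.8
```

Emit:
jog_arm:
  steps:
    - {"delta_rot": [0, 0, 0], "linear": [0, 0, -0.01], "grip": 0.022}
    - {"delta_rot": [0, 0, 0], "linear": [0, 0, -0.025], "grip": 0.022}
    - {"delta_rot": [0, 0, 0], "linear": [0, 0, -0.03], "grip": 0.022}
    - {"delta_rot": [0, 0, 0], "linear": [0, 0, -0.03], "grip": 0.022}
    - {"delta_rot": [0, 0, 0], "linear": [0, 0, -0.025], "grip": 0.022}
    - {"delta_rot": [0, 0, 0], "linear": [-0.0014, 0.0278, 0], "grip": 0.022}
    - {"delta_rot": [0, 0, 0], "linear": [-0.0014, 0.0278, 0], "grip": 0.022}
    - {"delta_rot": [0, 0, 0], "linear": [-0.0014, 0.0278, 0], "grip": 0.022}
    - {"delta_rot": [0, 0, 0], "linear": [-0.0014, 0.0278, 0], "grip": 0.022}
    - {"delta_rot": [0, 0, 0], "linear": [-0.0014, 0.0278, 0], "grip": 0.022}

```text
t: 12.65
tool_pos: [0.6071, 0.142, 0.1461]
tool_rot: [-2.108, -2.329, 0.001]
contact_force: [-0.2, -0.2, -0.6]
opening: 0.0271
grip_force: 24.9
```

Emit:
jog_arm:
  steps:
    - {"delta_rot": [0, 0, 0], "linear": [0, 0, 0], "grip": 0.022}
    - {"delta_rot": [0, 0, 0], "linear": [0, 0, 0.02], "grip": 0.022}
    - {"delta_rot": [0, 0, 0], "linear": [0, 0, 0.025], "grip": 0.022}
    - {"delta_rot": [0, 0, 0], "linear": [0, 0, 0.025], "grip": 0.022}
    - {"delta_rot": [0, 0, 0], "linear": [0, 0, 0.02], "grip": 0.022}
    - {"delta_rot": [0, 0, 0], "linear": [0, 0, 0.015], "grip": 0.022}
    - {"delta_rot": [0, 0, 0], "linear": [0, 0, 0], "grip": 0.022}
    - {"delta_rot": [0, 0, 0], "linear": [0, 0, 0], "grip": 0.022}

```text
t: 13.45
tool_pos: [0.6063, 0.1421, 0.0417]
tool_rot: [2.108, 2.329, 0.0]
contact_force: [0.0, 1.1, -0.6]
opening: 0.0272
grip_force: 25.0
```

Emit:
jog_arm:
  steps:
    - {"delta_rot": [0, 0, 0], "linear": [0, 0, 0.006], "grip": 0.022}
    - {"delta_rot": [0, 0, 0], "linear": [0, 0, 0.003], "grip": 0.022}
    - {"delta_rot": [0, 0, 0], "linear": [0, 0, 0.001], "grip": 0.022}
    - {"delta_rot": [0, 0, 0], "linear": [0, 0, 0.001], "grip": 0.022}
    - {"delta_rot": [0, 0, 0], "linear": [0, 0, 0.0005], "grip": 0.022}
    - {"delta_rot": [0, 0, 0], "linear": [0, 0, 0], "grip": 0.022}
    - {"delta_rot": [0, 0, 0], "linear": [0, 0, 0], "grip": 0.022}

```text
t: 14.15
tool_pos: [0.6065, 0.1421, 0.0301]
tool_rot: [2.108, 2.329, 0.0]
contact_force: [-0.9, -0.2, 1.4]
opening: 0.0271
grip_force: 25.0
```

Emit:
jog_arm:
  steps:
    - {"delta_rot": [0, 0, 0], "linear": [0, 0, 0.0007], "grip": 0.022}
    - {"delta_rot": [0, 0, 0], "linear": [0, 0, 0], "grip": 0.035}
    - {"delta_rot": [0, 0, 0], "linear": [0, 0, 0], "grip": 0.05}
    - {"delta_rot": [0, 0, 0], "linear": [0, 0, 0], "grip": 0.07}
    - {"delta_rot": [0, 0, 0], "linear": [0, 0, 0], "grip": 0.07}
    - {"delta_rot": [0, 0, 0], "linear": [0, 0, -0.015], "grip": 0.07}
    - {"delta_rot": [0, 0, 0], "linear": [0, 0, -0.03], "grip": 0.07}
    - {"delta_rot": [0, 0, 0], "linear": [0, 0, -0.04], "grip": 0.085}
    - {"delta_rot": [0, 0, 0], "linear": [0, 0, -0.04], "grip": 0.085}
    - {"delta_rot": [0, 0, 0], "linear": [0, 0, -0.03], "grip": 0.085}

```text
t: 15.15
tool_pos: [0.6074, 0.1422, 0.1887]
tool_rot: [2.106, 2.327, 0.005]
contact_force: [-0.2, -0.1, -0.2]
opening: 0.0851
grip_force: 0.0
```

Emit:
jog_arm:
  steps:
    - {"delta_rot": [0, 0, 0], "linear": [-0.0176, -0.0268, 0], "grip": 0.085}
    - {"delta_rot": [0, 0, 0], "linear": [-0.0176, -0.0268, 0], "grip": 0.085}
    - {"delta_rot": [0, 0, 0], "linear": [-0.0176, -0.0268, 0], "grip": 0.085}
    - {"delta_rot": [0, 0, 0], "linear": [-0.0176, -0.0268, 0], "grip": 0.085}
    - {"delta_rot": [0, 0, 0], "linear": [-0.0176, -0.0268, 0], "grip": 0.085}
    - {"delta_rot": [0, 0, 0], "linear": [-0.0176, -0.0268, 0], "grip": 0.085}
    - {"delta_rot": [0, 0, 0], "linear": [0, 0, 0], "grip": 0.085}
    - {"delta_rot": [0, 0, 0], "linear": [0, 0, 0], "grip": 0.085}

```text
t: 15.95
tool_pos: [0.4572, 0.0208, 0.1853]
tool_rot: [2.108, 2.327, 0.003]
contact_force: [0.2, 0.2, -0.5]
opening: 0.0848
grip_force: 0.0
```

Run:
```python
from h import *
import w
im,d,c=snap('wrist','w6.png'); o=ctrl.get_obs()
R=Rn.from_rotvec(o['tool_rot']).as_matrix(); print(o['tool_pos'],R[:,0],R[:,1]); w.meas(im,d,c)
P=cloud(c,d); m=(P[...,2]>.08)&(P[...,2]<.096)&(abs(P[...,0]-.457)<.04)&(abs(P[...,1]-.022)<.04)
q=P[m]; print('cap depth bbox',np.percentile(q,[1,50,99],axis=0).round(4))
```

```text
[0.45752052 0.02111884 0.1852052 ] [-9.90758458e-02  9.95079879e-01 -1.03265179e-04] [0.99507753 0.09907584 0.00216365]
cap red [570  67] [604.5 139.6  70. ]
jar [311 221] 36.375083923339844 [[455.2, 31.0], [456.2, 19.5]]
tray [521 114] c 607.8 108.1 sz 92 163 ang 5.7
tray [606 235] c 697.2 48.0 sz 49 172 ang 16.4
box [559  70] c 606.6 139.9 sz 27 20 ang 19.1
cap depth bbox [[ 0.4357 -0.0027  0.081 ]
 [ 0.4564  0.0187  0.0875]
 [ 0.4771  0.0383  0.0893]]
```

View pics/w6.png

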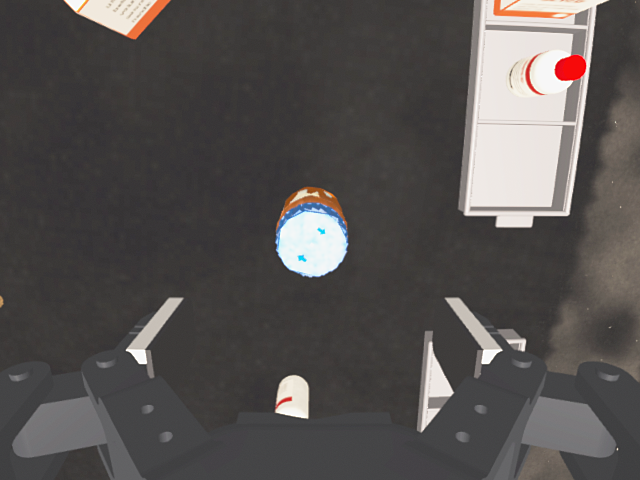

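Bottle a stands in the middle compartment at (545,72). The jar cap is at (312,241), world about (0.456, 0.018). I'll grip the jar.

Emit:
jog_arm:
  steps:
    - {"delta_rot": [0, 0, 0], "linear": [-0.003, -0.001, 0.02], "grip": 0.085}
    - {"delta_rot": [0, 0, 0], "linear": [0, 0, 0.025], "grip": 0.085}
    - {"delta_rot": [0, 0, 0], "linear": [0, 0, 0.025], "grip": 0.085}
    - {"delta_rot": [0, 0, 0], "linear": [0, 0, 0.025], "grip": 0.085}
    - {"delta_rot": [0, 0, 0], "linear": [0, 0, 0.02], "grip": 0.085}
    - {"delta_rot": [0, 0, 0], "linear": [0, 0, 0.02], "grip": 0.085}
    - {"delta_rot": [0, 0, 0], "linear": [0, 0, 0.01], "grip": 0.085}
    - {"delta_rot": [0, 0, 0], "linear": [0, 0, 0], "grip": 0.085}

```text
t: 16.8
tool_pos: [0.4555, 0.0185, 0.0377]
tool_rot: [-2.105, -2.328, 0.003]
contact_force: [-0.3, -0.2, -0.3]
opening: 0.085
grip_force: 0.0
```

Emit:
jog_arm:
  newtons: 25
  steps:
    - {"delta_rot": [0, 0, 0], "linear": [0, 0, 0], "grip": 0.06}
    - {"delta_rot": [0, 0, 0], "linear": [0, 0, 0], "grip": 0.05}
    - {"delta_rot": [0, 0, 0], "linear": [0, 0, 0], "grip": 0.041}
    - {"delta_rot": [0, 0, 0], "linear": [0, 0, 0], "grip": 0.041}
    - {"delta_rot": [0, 0, 0], "linear": [0, 0, 0], "grip": 0.041}
    - {"delta_rot": [0, 0, 0], "linear": [0, 0, 0], "grip": 0.041}
    - {"delta_rot": [0, 0, 0], "linear": [0, 0, 0], "grip": 0.041}

```text
t: 17.5
tool_pos: [0.4571, 0.0178, 0.0404]
tool_rot: [2.107, 2.328, 0.002]
contact_force: [-1.8, -0.3, 5.6]
opening: 0.045
grip_force: 25.6
```

Emit:
jog_arm:
  steps:
    - {"delta_rot": [0, 0, 0], "linear": [0, 0, -0.015], "grip": 0.041}
    - {"delta_rot": [0, 0, 0], "linear": [0, 0, -0.035], "grip": 0.041}
    - {"delta_rot": [0, 0, 0], "linear": [0, 0, -0.04], "grip": 0.041}
    - {"delta_rot": [0, 0, 0], "linear": [0, 0, -0.03], "grip": 0.041}
    - {"delta_rot": [0, 0, 0], "linear": [0.0066, 0.0269, 0], "grip": 0.041}
    - {"delta_rot": [0, 0, 0], "linear": [0.0066, 0.0269, 0], "grip": 0.041}
    - {"delta_rot": [0, 0, 0], "linear": [0.0066, 0.0269, 0], "grip": 0.041}
    - {"delta_rot": [0, 0, 0], "linear": [0.0066, 0.0269, 0], "grip": 0.041}
    - {"delta_rot": [0, 0, 0], "linear": [0.0066, 0.0269, 0], "grip": 0.041}
    - {"delta_rot": [0, 0, 0], "linear": [0.0066, 0.0269, 0], "grip": 0.041}

```text
t: 18.5
tool_pos: [0.6135, 0.0738, 0.1584]
tool_rot: [-2.108, -2.329, 0.001]
contact_force: [-0.1, -0.5, -1.7]
opening: 0.0453
grip_force: 26.1
```

Emit:
jog_arm:
  steps:
    - {"delta_rot": [0, 0, 0], "linear": [0, 0, 0], "grip": 0.041}
    - {"delta_rot": [0, 0, 0], "linear": [0, 0, 0.02], "grip": 0.041}
    - {"delta_rot": [0, 0, 0], "linear": [0, 0, 0.025], "grip": 0.041}
    - {"delta_rot": [0, 0, 0], "linear": [0, 0, 0.025], "grip": 0.041}
    - {"delta_rot": [0, 0, 0], "linear": [0, 0, 0.02], "grip": 0.041}
    - {"delta_rot": [0, 0, 0], "linear": [0, 0, 0.015], "grip": 0.041}
    - {"delta_rot": [0, 0, 0], "linear": [0, 0, 0], "grip": 0.041}
    - {"delta_rot": [0, 0, 0], "linear": [0, 0, 0], "grip": 0.041}

```text
t: 19.3
tool_pos: [0.6128, 0.0732, 0.0544]
tool_rot: [2.108, 2.329, 0.0]
contact_force: [-0.4, 0.8, -1.0]
opening: 0.045
grip_force: 26.2
```

Emit:
jog_arm:
  steps:
    - {"delta_rot": [0, 0, 0], "linear": [0, 0, 0.006], "grip": 0.041}
    - {"delta_rot": [0, 0, 0], "linear": [0, 0, 0.003], "grip": 0.041}
    - {"delta_rot": [0, 0, 0], "linear": [0, 0, 0.001], "grip": 0.041}
    - {"delta_rot": [0, 0, 0], "linear": [0, 0, 0.001], "grip": 0.041}
    - {"delta_rot": [0, 0, 0], "linear": [0, 0, 0.001], "grip": 0.041}
    - {"delta_rot": [0, 0, 0], "linear": [0, 0, 0], "grip": 0.041}
    - {"delta_rot": [0, 0, 0], "linear": [0, 0, 0], "grip": 0.041}

```text
t: 20.0
tool_pos: [0.6131, 0.0733, 0.0435]
tool_rot: [2.108, 2.329, -0.0]
contact_force: [-3.2, -0.3, 6.1]
opening: 0.0451
grip_force: 26.9
```

Emit:
jog_arm:
  steps:
    - {"delta_rot": [0, 0, 0], "linear": [0, 0, 0], "grip": 0.055}
    - {"delta_rot": [0, 0, 0], "linear": [0, 0, 0], "grip": 0.07}
    - {"delta_rot": [0, 0, 0], "linear": [0, 0, 0], "grip": 0.085}
    - {"delta_rot": [0, 0, 0], "linear": [0, 0, 0], "grip": 0.085}
    - {"delta_rot": [0, 0, 0], "linear": [0, 0, -0.015], "grip": 0.085}
    - {"delta_rot": [0, 0, 0], "linear": [0, 0, -0.03], "grip": 0.085}
    - {"delta_rot": [0, 0, 0], "linear": [0, 0, -0.035], "grip": 0.085}
    - {"delta_rot": [0, 0, 0], "linear": [0, 0, -0.035], "grip": 0.085}
    - {"delta_rot": [0, 0, 0], "linear": [0, 0, -0.02], "grip": 0.085}

```text
t: 20.9
tool_pos: [0.6145, 0.0734, 0.1824]
tool_rot: [2.105, 2.326, 0.007]
contact_force: [0.9, -0.1, 0.5]
opening: 0.0852
grip_force: 0.0
```

Emit:
jog_arm:
  steps:
    - {"delta_rot": [0, 0, 0], "linear": [-0.0224, -0.0198, -0.003], "grip": 0.085}
    - {"delta_rot": [0, 0, 0], "linear": [-0.0224, -0.0198, -0.003], "grip": 0.085}
    - {"delta_rot": [0, 0, 0], "linear": [-0.0224, -0.0198, 0], "grip": 0.085}
    - {"delta_rot": [0, 0, 0], "linear": [-0.0224, -0.0198, 0], "grip": 0.085}
    - {"delta_rot": [0, 0, 0], "linear": [-0.0224, -0.0198, 0], "grip": 0.085}
    - {"delta_rot": [0, 0, 0], "linear": [-0.0224, -0.0198, 0], "grip": 0.085}
    - {"delta_rot": [0, 0, 0], "linear": [-0.0224, -0.0198, 0], "grip": 0.085}
    - {"delta_rot": [0, 0, 0], "linear": [-0.0224, -0.0198, 0], "grip": 0.085}
    - {"delta_rot": [0, 0, 0], "linear": [-0.0224, -0.0198, 0], "grip": 0.085}
    - {"delta_rot": [0, 0, 0], "linear": [0, 0, 0], "grip": 0.085}

```text
t: 21.9
tool_pos: [0.4544, -0.147, 0.1843]
tool_rot: [2.111, 2.324, -0.001]
contact_force: [0.0, 1.4, 0.4]
opening: 0.0847
grip_force: 0.0
```

Run:
```python
from h import *
import w
im,d,c=snap('wrist','w7.png'); o=ctrl.get_obs()
np.savez('w70.npz',im=im,d=d,K=c[0],D=c[1],R=c[2],p=c[3])
R=Rn.from_rotvec(o['tool_rot']).as_matrix(); print(o['tool_pos'],R[:,0],R[:,1]); w.meas(im,d,c)
```

```text
[ 0.45526882 -0.1459227   0.18425815] [-9.64797010e-02  9.95334675e-01 -7.43566628e-04] [0.99533342 0.09648084 0.00168276]
cap red [314 232] [ 455.4 -147.6   70. ]
jar [301 397] 30.765193939208984 [[457.0, -261.7], [457.6, -273.3]]
tray [604 259] c 704.4 -157.7 sz 222 61 ang 88.5
tray [514 223] c 614.4 -145.0 sz 92 162 ang 6.3
```

View pics/w7.png

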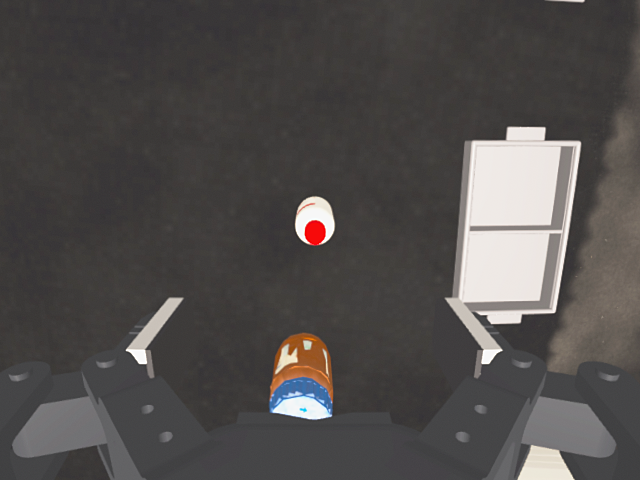

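Bottle b is under the tool at (314,232). The short tray's rim corners are about (467,141), (580,142) and (555,313), with its divider at (470,230)–(561,230).

Run:
```python
from h import *
z=np.load('w70.npz');c=(z['K'],z['D'],z['R'],z['p'])
print((onplane(c,[(467,141),(580,142),(555,313),(470,228),(561,230)],.02)*1000).round(1))
```

```text
[[ 563.2  -79.9   20. ]
 [ 651.4  -70.6   20. ]
 [ 667.6 -212.    20. ]
 [ 578.3 -145.6   20. ]
 [ 653.3 -140.    20. ]]
```

Emit:
jog_arm:
  steps:
    - {"delta_rot": [0, 0, 0], "linear": [-0.0015, 0, 0.02], "grip": 0.085}
    - {"delta_rot": [0, 0, 0], "linear": [0, 0, 0.025], "grip": 0.085}
    - {"delta_rot": [0, 0, 0], "linear": [0, 0, 0.025], "grip": 0.085}
    - {"delta_rot": [0, 0, 0], "linear": [0, 0, 0.025], "grip": 0.085}
    - {"delta_rot": [0, 0, 0], "linear": [0, 0, 0.025], "grip": 0.085}
    - {"delta_rot": [0, 0, 0], "linear": [0, 0, 0.02], "grip": 0.085}
    - {"delta_rot": [0, 0, 0], "linear": [0, 0, 0.012], "grip": 0.085}
    - {"delta_rot": [0, 0, 0], "linear": [0, 0, 0.005], "grip": 0.085}
    - {"delta_rot": [0, 0, 0], "linear": [0, 0, 0], "grip": 0.085}

```text
t: 22.85
tool_pos: [0.4559, -0.1461, 0.0261]
tool_rot: [-2.107, -2.329, -0.0]
contact_force: [-0.7, 0.5, 0.2]
opening: 0.0847
grip_force: 0.0
```

Emit:
jog_arm:
  newtons: 25
  steps:
    - {"delta_rot": [0, 0, 0], "linear": [0, 0, 0], "grip": 0.06}
    - {"delta_rot": [0, 0, 0], "linear": [0, 0, 0], "grip": 0.04}
    - {"delta_rot": [0, 0, 0], "linear": [0, 0, 0], "grip": 0.032}
    - {"delta_rot": [0, 0, 0], "linear": [0, 0, 0], "grip": 0.022}
    - {"delta_rot": [0, 0, 0], "linear": [0, 0, 0], "grip": 0.022}
    - {"delta_rot": [0, 0, 0], "linear": [0, 0, 0], "grip": 0.022}
    - {"delta_rot": [0, 0, 0], "linear": [0, 0, 0], "grip": 0.022}
    - {"delta_rot": [0, 0, 0], "linear": [0, 0, 0], "grip": 0.022}

```text
t: 23.65
tool_pos: [0.4561, -0.1467, 0.0267]
tool_rot: [2.108, 2.329, 0.0]
contact_force: [-2.1, 0.2, 5.0]
opening: 0.0271
grip_force: 26.5
```

Emit:
jog_arm:
  steps:
    - {"delta_rot": [0, 0, 0], "linear": [0, 0, -0.015], "grip": 0.022}
    - {"delta_rot": [0, 0, 0], "linear": [0, 0, -0.035], "grip": 0.022}
    - {"delta_rot": [0, 0, 0], "linear": [0, 0, -0.04], "grip": 0.022}
    - {"delta_rot": [0, 0, 0], "linear": [0, 0, -0.03], "grip": 0.022}
    - {"delta_rot": [0, 0, 0], "linear": [0.0036, 0.0266, 0], "grip": 0.022}
    - {"delta_rot": [0, 0, 0], "linear": [0.0036, 0.0266, 0], "grip": 0.022}
    - {"delta_rot": [0, 0, 0], "linear": [0.0036, 0.0266, 0], "grip": 0.022}
    - {"delta_rot": [0, 0, 0], "linear": [0.0036, 0.0266, 0], "grip": 0.022}
    - {"delta_rot": [0, 0, 0], "linear": [0.0036, 0.0266, 0], "grip": 0.022}
    - {"delta_rot": [0, 0, 0], "linear": [0.0036, 0.0266, 0], "grip": 0.022}

```text
t: 24.65
tool_pos: [0.6129, -0.1086, 0.1448]
tool_rot: [-2.107, -2.328, 0.001]
contact_force: [-0.1, -0.7, -0.8]
opening: 0.027
grip_force: 26.1
```

Emit:
jog_arm:
  steps:
    - {"delta_rot": [0, 0, 0], "linear": [0, 0, 0], "grip": 0.022}
    - {"delta_rot": [0, 0, 0], "linear": [0, 0, 0.02], "grip": 0.022}
    - {"delta_rot": [0, 0, 0], "linear": [0, 0, 0.025], "grip": 0.022}
    - {"delta_rot": [0, 0, 0], "linear": [0, 0, 0.025], "grip": 0.022}
    - {"delta_rot": [0, 0, 0], "linear": [0, 0, 0.02], "grip": 0.022}
    - {"delta_rot": [0, 0, 0], "linear": [0, 0, 0.015], "grip": 0.022}
    - {"delta_rot": [0, 0, 0], "linear": [0, 0, 0], "grip": 0.022}
    - {"delta_rot": [0, 0, 0], "linear": [0, 0, 0], "grip": 0.022}

```text
t: 25.45
tool_pos: [0.6122, -0.1092, 0.0412]
tool_rot: [-2.108, -2.329, 0.0]
contact_force: [0.6, -0.5, -0.2]
opening: 0.0272
grip_force: 26.1
```

Emit:
jog_arm:
  steps:
    - {"delta_rot": [0, 0, 0], "linear": [0, 0, 0.006], "grip": 0.022}
    - {"delta_rot": [0, 0, 0], "linear": [0, 0, 0.003], "grip": 0.022}
    - {"delta_rot": [0, 0, 0], "linear": [0, 0, 0.001], "grip": 0.022}
    - {"delta_rot": [0, 0, 0], "linear": [0, 0, 0.001], "grip": 0.022}
    - {"delta_rot": [0, 0, 0], "linear": [0, 0, 0.0007], "grip": 0.022}
    - {"delta_rot": [0, 0, 0], "linear": [0, 0, 0], "grip": 0.022}
    - {"delta_rot": [0, 0, 0], "linear": [0, 0, 0], "grip": 0.022}

```text
t: 26.15
tool_pos: [0.6126, -0.1092, 0.0298]
tool_rot: [2.108, 2.329, 0.0]
contact_force: [-0.6, 1.3, 2.1]
opening: 0.0273
grip_force: 26.2
```

Emit:
jog_arm:
  steps:
    - {"delta_rot": [0, 0, 0], "linear": [0, 0, 0.0005], "grip": 0.022}
    - {"delta_rot": [0, 0, 0], "linear": [0, 0, 0], "grip": 0.035}
    - {"delta_rot": [0, 0, 0], "linear": [0, 0, 0], "grip": 0.05}
    - {"delta_rot": [0, 0, 0], "linear": [0, 0, 0], "grip": 0.07}
    - {"delta_rot": [0, 0, 0], "linear": [0, 0, 0], "grip": 0.07}
    - {"delta_rot": [0, 0, 0], "linear": [0, 0, -0.015], "grip": 0.07}
    - {"delta_rot": [0, 0, 0], "linear": [0, 0, -0.03], "grip": 0.07}
    - {"delta_rot": [0, 0, 0], "linear": [0, 0, -0.04], "grip": 0.085}
    - {"delta_rot": [0, 0, 0], "linear": [0, 0, -0.04], "grip": 0.085}
    - {"delta_rot": [0, 0, 0], "linear": [0, 0, -0.03], "grip": 0.085}

```text
t: 27.15
tool_pos: [0.6133, -0.1094, 0.1885]
tool_rot: [2.105, 2.326, 0.003]
contact_force: [0.6, -0.4, -0.3]
opening: 0.085
grip_force: 0.0
```

Emit:
jog_arm:
  steps:
    - {"delta_rot": [0, 0, 0], "linear": [-0.0187, -0.0213, 0], "grip": 0.085}
    - {"delta_rot": [0, 0, 0], "linear": [-0.0187, -0.0213, 0], "grip": 0.085}
    - {"delta_rot": [0, 0, 0], "linear": [-0.0187, -0.0213, 0], "grip": 0.085}
    - {"delta_rot": [0, 0, 0], "linear": [-0.0187, -0.0213, 0], "grip": 0.085}
    - {"delta_rot": [0, 0, 0], "linear": [-0.0187, -0.0213, 0], "grip": 0.085}
    - {"delta_rot": [0, 0, 0], "linear": [-0.0187, -0.0213, 0], "grip": 0.085}
    - {"delta_rot": [0, 0, 0], "linear": [-0.0187, -0.0213, 0], "grip": 0.085}
    - {"delta_rot": [0, 0, 0], "linear": [-0.0187, -0.0213, 0], "grip": 0.085}
    - {"delta_rot": [0, 0, 0], "linear": [0, 0, 0], "grip": 0.085}
    - {"delta_rot": [0, 0, 0], "linear": [0, 0, 0], "grip": 0.085}

```text
t: 28.15
tool_pos: [0.4577, -0.2752, 0.1849]
tool_rot: [2.109, 2.327, 0.001]
contact_force: [0.0, 0.5, 0.2]
opening: 0.085
grip_force: 0.0
```

Run:
```python
from h import *
import w
im,d,c=snap('wrist','w8.png'); o=ctrl.get_obs()
R=Rn.from_rotvec(o['tool_rot']).as_matrix(); print(o['tool_pos'],R[:,0],R[:,1]); w.meas(im,d,c)
P=cloud(c,d); m=(P[...,2]>.08)&(P[...,2]<.096)&(abs(P[...,0]-.457)<.04)&(abs(P[...,1]+.275)<.04)
q=P[m]; print('cap depth bbox',np.percentile(q,[1,50,99],axis=0).round(4))
```

```text
[ 0.45804927 -0.27474203  0.18471762] [-9.91581630e-02  9.95071595e-01 -4.23212109e-04] [0.99507104 0.09915857 0.00109589]
cap red [590   3] [ 609.3 -118.2   70. ]
jar [311 225] 36.35043716430664 [[456.2, -267.3], [457.4, -279.7]]
tray [539  86] c 616.1 -164.8 sz 93 124 ang 6.3
tray [618 169] c 684.8 -204.5 sz 47 142 ang 16.4
box [574 346] c 669.6 -349.7 sz 106 11 ang 0.6
box [374 400] c 522.6 -416.0 sz 42 97 ang 80.5
cap depth bbox [[ 0.4371 -0.3017  0.0809]
 [ 0.4575 -0.28    0.0875]
 [ 0.4783 -0.2607  0.0892]]
```

View pics/w8.png

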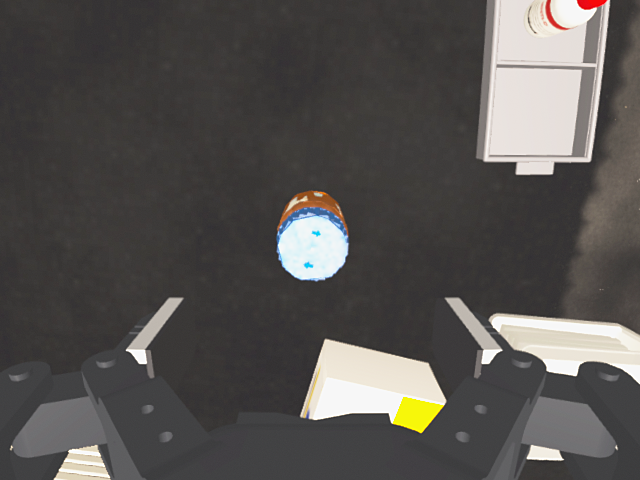

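Bottle b stands in the short tray at (560,15). The jar b cap is at (312,245), world about (0.458, -0.281). I'll grip it.

Emit:
jog_arm:
  steps:
    - {"delta_rot": [0, 0, 0], "linear": [-0.006, -0.001, 0.02], "grip": 0.085}
    - {"delta_rot": [0, 0, 0], "linear": [0, 0, 0.025], "grip": 0.085}
    - {"delta_rot": [0, 0, 0], "linear": [0, 0, 0.025], "grip": 0.085}
    - {"delta_rot": [0, 0, 0], "linear": [0, 0, 0.025], "grip": 0.085}
    - {"delta_rot": [0, 0, 0], "linear": [0, 0, 0.02], "grip": 0.085}
    - {"delta_rot": [0, 0, 0], "linear": [0, 0, 0.02], "grip": 0.085}
    - {"delta_rot": [0, 0, 0], "linear": [0, 0, 0.01], "grip": 0.085}
    - {"delta_rot": [0, 0, 0], "linear": [0, 0, 0], "grip": 0.085}

```text
t: 29.0
tool_pos: [0.4568, -0.2795, 0.0374]
tool_rot: [-2.105, -2.328, 0.0]
contact_force: [-0.2, 0.2, 0.7]
opening: 0.0852
grip_force: 0.0
```

Emit:
jog_arm:
  newtons: 25
  steps:
    - {"delta_rot": [0, 0, 0], "linear": [0, 0, 0], "grip": 0.06}
    - {"delta_rot": [0, 0, 0], "linear": [0, 0, 0], "grip": 0.05}
    - {"delta_rot": [0, 0, 0], "linear": [0, 0, 0], "grip": 0.041}
    - {"delta_rot": [0, 0, 0], "linear": [0, 0, 0], "grip": 0.041}
    - {"delta_rot": [0, 0, 0], "linear": [0, 0, 0], "grip": 0.041}
    - {"delta_rot": [0, 0, 0], "linear": [0, 0, 0], "grip": 0.041}
    - {"delta_rot": [0, 0, 0], "linear": [0, 0, 0], "grip": 0.041}

```text
t: 29.7
tool_pos: [0.458, -0.2816, 0.0404]
tool_rot: [2.107, 2.327, 0.0]
contact_force: [-2.1, 1.1, 6.1]
opening: 0.0452
grip_force: 25.5
```

Emit:
jog_arm:
  steps:
    - {"delta_rot": [0, 0, 0], "linear": [0, 0, -0.015], "grip": 0.041}
    - {"delta_rot": [0, 0, 0], "linear": [0, 0, -0.035], "grip": 0.041}
    - {"delta_rot": [0, 0, 0], "linear": [0, 0, -0.04], "grip": 0.041}
    - {"delta_rot": [0, 0, 0], "linear": [0, 0, -0.03], "grip": 0.041}
    - {"delta_rot": [0, 0, 0], "linear": [0.0145, 0.0285, 0], "grip": 0.041}
    - {"delta_rot": [0, 0, 0], "linear": [0.0145, 0.0285, 0], "grip": 0.041}
    - {"delta_rot": [0, 0, 0], "linear": [0.0145, 0.0285, 0], "grip": 0.041}
    - {"delta_rot": [0, 0, 0], "linear": [0.0145, 0.0285, 0], "grip": 0.041}
    - {"delta_rot": [0, 0, 0], "linear": [0.0145, 0.0285, 0], "grip": 0.041}
    - {"delta_rot": [0, 0, 0], "linear": [0.0145, 0.0285, 0], "grip": 0.041}

```text
t: 30.7
tool_pos: [0.6196, -0.1765, 0.1595]
tool_rot: [2.108, 2.329, 0.0]
contact_force: [0.6, 0.1, -0.4]
opening: 0.0449
grip_force: 26.2
```

Emit:
jog_arm:
  steps:
    - {"delta_rot": [0, 0, 0], "linear": [0, 0, 0], "grip": 0.041}
    - {"delta_rot": [0, 0, 0], "linear": [0, 0, 0.02], "grip": 0.041}
    - {"delta_rot": [0, 0, 0], "linear": [0, 0, 0.025], "grip": 0.041}
    - {"delta_rot": [0, 0, 0], "linear": [0, 0, 0.025], "grip": 0.041}
    - {"delta_rot": [0, 0, 0], "linear": [0, 0, 0.02], "grip": 0.041}
    - {"delta_rot": [0, 0, 0], "linear": [0, 0, 0.015], "grip": 0.041}
    - {"delta_rot": [0, 0, 0], "linear": [0, 0, 0], "grip": 0.041}
    - {"delta_rot": [0, 0, 0], "linear": [0, 0, 0], "grip": 0.041}

```text
t: 31.5
tool_pos: [0.6188, -0.1777, 0.0545]
tool_rot: [2.108, 2.329, 0.0]
contact_force: [0.7, 0.1, -1.0]
opening: 0.0452
grip_force: 26.3
```

Emit:
jog_arm:
  steps:
    - {"delta_rot": [0, 0, 0], "linear": [0, 0, 0.006], "grip": 0.041}
    - {"delta_rot": [0, 0, 0], "linear": [0, 0, 0.003], "grip": 0.041}
    - {"delta_rot": [0, 0, 0], "linear": [0, 0, 0.001], "grip": 0.041}
    - {"delta_rot": [0, 0, 0], "linear": [0, 0, 0.001], "grip": 0.041}
    - {"delta_rot": [0, 0, 0], "linear": [0, 0, 0.001], "grip": 0.041}
    - {"delta_rot": [0, 0, 0], "linear": [0, 0, 0], "grip": 0.041}
    - {"delta_rot": [0, 0, 0], "linear": [0, 0, 0], "grip": 0.041}

```text
t: 32.2
tool_pos: [0.6191, -0.1776, 0.0436]
tool_rot: [2.108, 2.329, -0.0]
contact_force: [-3.4, 1.0, 6.2]
opening: 0.0453
grip_force: 26.8
```

Touching the floor. I'll release, retreat upwards, and move back and up for a check.

Emit:
jog_arm:
  steps:
    - {"delta_rot": [0, 0, 0], "linear": [0, 0, 0], "grip": 0.055}
    - {"delta_rot": [0, 0, 0], "linear": [0, 0, 0], "grip": 0.07}
    - {"delta_rot": [0, 0, 0], "linear": [0, 0, 0], "grip": 0.085}
    - {"delta_rot": [0, 0, 0], "linear": [0, 0, 0], "grip": 0.085}
    - {"delta_rot": [0, 0, 0], "linear": [0, 0, -0.015], "grip": 0.085}
    - {"delta_rot": [0, 0, 0], "linear": [0, 0, -0.03], "grip": 0.085}
    - {"delta_rot": [0, 0, 0], "linear": [0, 0, -0.035], "grip": 0.085}
    - {"delta_rot": [0, 0, 0], "linear": [0, 0, -0.035], "grip": 0.085}
    - {"delta_rot": [0, 0, 0], "linear": [0, 0, -0.03], "grip": 0.085}

```text
t: 33.1
tool_pos: [0.6193, -0.1776, 0.1905]
tool_rot: [2.106, 2.327, 0.002]
contact_force: [-0.6, -1.0, -0.5]
opening: 0.0851
grip_force: 0.0
```

Emit:
jog_arm:
  steps:
    - {"delta_rot": [0, 0, 0], "linear": [0.03, -0.01, -0.02], "grip": 0.085}
    - {"delta_rot": [0, 0, 0], "linear": [0.03, -0.01, -0.02], "grip": 0.085}
    - {"delta_rot": [0, 0, 0], "linear": [0.03, -0.01, -0.02], "grip": 0.085}
    - {"delta_rot": [0, 0, 0], "linear": [0.03, -0.01, -0.02], "grip": 0.085}
    - {"delta_rot": [0, 0, 0], "linear": [0.03, -0.01, -0.02], "grip": 0.085}
    - {"delta_rot": [0, 0, 0], "linear": [0.03, -0.01, -0.02], "grip": 0.085}
    - {"delta_rot": [0, 0, 0], "linear": [0.03, -0.01, -0.02], "grip": 0.085}
    - {"delta_rot": [0, 0, 0], "linear": [0.03, -0.01, -0.02], "grip": 0.085}
    - {"delta_rot": [0, 0, 0], "linear": [0, 0, 0], "grip": 0.085}
    - {"delta_rot": [0, 0, 0], "linear": [0, 0, 0], "grip": 0.085}

```text
t: 34.1
tool_pos: [0.5154, 0.0538, 0.3485]
tool_rot: [2.105, 2.329, 0.002]
contact_force: [0.3, -0.5, -0.6]
opening: 0.0847
grip_force: 0.0
```

Run:
```python
from h import *
ims=[cv2.cvtColor(snap(n)[0],cv2.COLOR_RGB2BGR) for n in ['wrist','side']]
a=cv2.resize(ims[0],(400,300)); b=cv2.resize(ims[1][130:400,180:380],(400,540))
cv2.imwrite('pics/fin.png',cv2.hconcat([cv2.copyMakeBorder(a,0,240,0,0,0),b]))
print(ctrl.get_obs()['tool_pos'])
```

```text
[0.51519733 0.05286736 0.34625553]
```

View pics/fin.png

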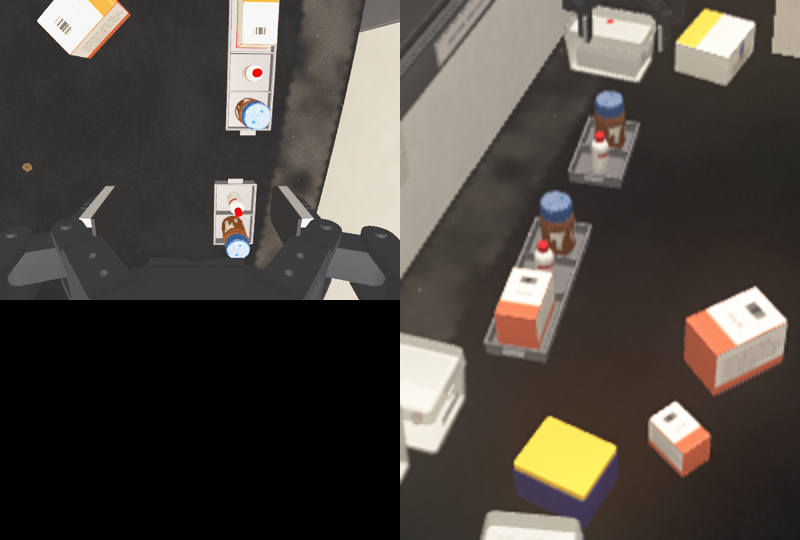

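Both trays are filled with every item upright in its own compartment. The long tray has carton, bottle and jar in order, the short tray has bottle and jar, and the bystanders haven't moved. Handing in.

```bash
python3 -c "
from station import ctrl
print(ctrl.finish_job())"
```

```text
the job is handed in; nothing more can be done
None
```

Both kits are made up and the job is handed in at about 34 s of the 128 s allowed; the last camera check showed every item upright in its own compartment and the freezer box and white carton where they were.

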